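# Swap lenses for a dust check over the light pad

### The arm

A 6-joint arm with a two-finger parallel gripper is mounted at the origin on the work surface. World frame = base frame: x ahead of the robot, y to its left, z up, the work surface at z = 0. Lengths are in m, angles in rad, forces in N, time in s.
With the tool pointing down it reaches from about 0.275 to 0.85 m from the base axis. Payload 5.2 kg.
Tool frame: the origin (TCP) lies on the front face of the gripper's body, between the roots of the fingers; the fingertips stand 73 mm ahead of it and the grasp point (between the pads) lies 54 mm ahead of it (robot.tcp_to_tips is the z of the fingertips in the tool frame, in m); z points along the fingers, y is the direction in which the jaws open and shut (so a half turn about z gives the same grasp; the last joint's range is limited). The gripper opens to 85 mm and grips with 20 to 120 N. Pads are 22 mm wide; open, the fingers measure 114 mm over their backs; the gripper's body (76 mm by 85 mm) begins 54 mm behind the grasp point. The pads swing forward as they close: fully open they stand 13 mm farther back than shut.
Start: joints at [1.094, 0.259, 1.535, -0, 1.348, -0.203], TCP at [0.149, 0.53, 0.304] pointing down, gripper open.
Joint ranges: [-3.14, 3.14], [-0.91, 2.08], [0.19, 2.58], [-1.22, 4.36], [0.22, 2.71], [-3.12, 3.12]. Speed limits (rad/s): [2.57, 2.57, 3.14, 3.14, 3.14, 3.14].

### API

Orientations are given as a unit quaternion [w, x, y, z].
In Python, from workcell import robot gives the robot as it stands.
- The arm moves only by the tool arm_command, never from a script. Its argument "increments" is a list of rows, each a list of 5 numbers: the shift along the tool's x, y, z in mm, then the turn about the tool's z in degrees, then the opening, from 0 (shut) to 1 (fully open). In form: [[tx, ty, tz, turn, fingers], ...]. A call has exactly 8 rows; each row is the pose to reach, as a shift and turn from the pose commanded when the call began, along the tool's axes at that moment; what a row does not reach only later rows make up. A row lasts 1/10 s, in which the tool goes at most 50 mm and 8.59 degrees, less where a joint would pass 70% of its speed; a pose out of reach is approached as far as the arm can. A call with a gripper value outside its range is refused whole. The fingers move at their own pace and stop on an object; the grip force is fixed at half the most. Time passes only in rows, so rows that repeat a pose let the fingers close, or fill a call up. It gives the time, the measured TCP pose, the force and the opening at its end, in the units of the state.
- robot.state(): the state, without advancing time (a new reading comes with each control period).
- robot.read_camera(name): name is "scene" or "top"; returns a dict with "color" (480x640x3 uint8, red, green, blue), "range_z" (480x640 float32, m along the optical axis (not along the pixel's ray), 0 where there is no reading), "fov_y" (degrees; the focal length in pixels is half the picture's height over the tangent of half this angle, whatever the lens; pixels are square), "cx", "cy" (the principal point, pixels), "D" ([k1, k2, p1, p2, k3] as OpenCV has them; the pictures are not rectified), "world_to_cam" (4x4, takes a point from world to camera coordinates). Camera axes: x right, y down, z forward; pixel columns grow to the right and rows downward; lengths in m; the calibration is good to about 2 mm. A picture is of the moment at which its call begins.
- robot.finish_job(): hands the job in, once; it reports no verdict.
The state is a dict: "time": time; "q": joint angles; "qd": joint speeds; "tau": joint torques, N m; "tcp_pos": TCP position; "tool_rot": TCP orientation; "wrist_force": force on the tool from outside, world axes, zero at the start; "ft_torque": the same for the moment, N m; "opening": finger opening in m.
Only numpy, scipy, OpenCV 4.12 (cv2) and the standard library are available. Lean on these libraries where they do the work, as an engineer would, in place of code of your own. Each camera call takes 0.05 s, during which the arm holds its last target.

### The job

Swap the lenses for a dust check: first pack the short fat lens that stands on the bench away into the one free corner of the crowded kit box, upright and fully down on the box's floor, and let it go. Then draw the long slim lens up out of its socket block, tip it over to at least 45 degrees from upright (no further than level) and finish while still holding it there in the gripper, steady, with its middle over the light pad and about 15 cm above the bench. Leave the other things in the box and on the bench where they are.

Things in the scene. Friction and masses are not known exactly. Their poses are not given: they have to be found in the camera images.
- short_center (a point): centre (half-way up) of the short lens: a dark steel cylinder, diameter 41 mm, height 95 mm, foot chamfered 3 mm, 0.22 kg, a bright ring and a rubber band round its lower half; stands upright and loose on the bench; z axis = its own axis, up
- short: the short lens (origin at the centre of its foot, 47.5 mm below short_center)
- kit: the kit box: grey open-topped box fixed to the bench, outside 106 x 106 x 50 mm high, walls and floor 5 mm thick, inside 96 x 96 mm; origin at the centre of its underside; x and y along its sides. Four corner places of 48 x 48 mm: three are taken, the fourth (at -x, +y of its frame) is free. Nothing in it rises more than 52 mm above the bench, so the short lens, once packed, stands 48 mm and more proud of it all
- kit_gap (a point): centre of the free corner place of the kit box, on the box's floor, 5 mm above the bench; packed home, short_center stands 47.5 mm above it. Play about 3 mm all round
- long_center (a point): centre (half-way along) of the long slim lens: dark steel, 130 mm long, 0.20 kg; lower 58 mm is 30 mm in diameter (chamfered foot), upper 68 mm is 38 mm in diameter; z axis = its own axis, from the thin foot to the thick head. At the start it stands upright in the socket block, foot 10 mm above the bench, head 140 mm above the bench
- long: the long lens (origin at the centre of its thin foot, 65 mm below long_center along its axis)
- socket: socket block: aluminium, 80 x 80 x 55 mm high, fixed to the bench, with one upright round hole in its middle, 33 mm wide and 45 mm deep, in which the long lens stands; origin at the centre of its underside
- pad_mid (a point): middle of the lit top of the light pad: flat black square panel with a white top, 140 x 140 x 12 mm, fixed flat on the bench; this point is on its top, 12 mm above the bench
- pad: the light pad (origin at the centre of its underside)
- cube: aluminium cube mount 44 x 44 x 42 mm, loose in the kit box; origin under its centre
- jar: clear jar with white lid, diameter 44 mm, height 45 mm, loose in the kit box; origin under its centre
- cap: stepped steel adapter, diameter 44 mm, height 38 mm, loose in the kit box; origin under its centre
- tape: bystander: roll of red tape lying flat, diameter 66 mm, height 19 mm
- post: bystander: thin steel post on a 32 mm foot, 75 mm high
- holder: bystander: black post holder, foot 32 mm, 55 mm high, small brass screw at its side
- mouse: bystander: black computer mouse 105 x 62 x 32 mm
- driver: bystander: yellow-handled screwdriver, 170 mm long, lying
- vial: bystander: small clear vial with black cap, diameter 32 mm, height 60 mm, standing

How it is judged:
On the way, in this order (a step that is already met when the one before it is completed fails the run):
1. the short lens is packed: upright, fully down in the free corner of the kit box, let go (horizontal distance between short_center and kit_gap below 0.012 m and height (world z) of short_center below 0.057 m and angle between short_center's own z axis and vertical below 0.12 rad and contact force between short and the fingers below 0.1 N), for 0.2 s.
2. the long lens is drawn out of its socket (height (world z) of long above 0.06 m and contact force between long and the fingers above 0.5 N and contact force between long and socket below 0.1 N), for 0.1 s.
At the end, for the whole second after the job is handed in: Short lens released, upright (7 deg) and fully down (4 mm) in the free corner (12 mm). Long lens still, held by the fingers alone, tipped 40 to 100 deg from upright, its centre within 70 mm of the pad's middle from above and 100 to 220 mm above the bench (all of step 1 and angle between long_center's own z axis and vertical between 0.7 and 1.75 rad and horizontal distance between long_center and pad_mid below 0.07 m and height (world z) of long_center between 0.1 and 0.22 m and contact force between long and the fingers above 0.5 N and contact force between long and pad below 0.1 N and contact force between long and socket below 0.1 N and contact force between long and kit below 0.1 N and linear speed of long below 0.03 m/s); the arm keeps its last pose, push and grip.
It fails at once if a bystander on the bench is moved by more than 3 cm (distance of any of tape, post, holder, mouse, driver, vial from where it was at the start of the episode above 0.03 m).
It fails at once if a thing already in the kit box is shifted by more than 2.5 cm or tipped over (distance of any of cube, jar, cap from where it was at the start of the episode above 0.025 m or angle between any of cube, jar, cap's own z axis and vertical above 0.6 rad).
It also fails if it takes over 54 s, if anything falls off the work surface, if the arm or the gripper's body presses on something with over 40 N, if the wrist force passes 120 N, or if a joint passes its speed limit or range.

## Working session

There is one attempt and no reset: what is moved stays moved. The work goes in short steps, Python scripts to look and compute and a tool call to move; the robot and the scene stay as the last step left them, time stands still between calls to the robot, and variables do not carry over. Pictures are saved under pics/ and viewed, and the job is handed in when it is done.

Besides the shell and the picture viewer there is one more tool, called by a JSON object that holds its "api" and its "payload". arm_command: Moves the arm, as the interface text tells. Its arguments: {"type":"object","properties":{"increments":{"type":"array"}},"required":["increments"]}

```bash
ls; mkdir -p pics; cat > h.py <<'E'
import numpy as np,cv2
from workcell import robot
def cam(n):
    c=robot.read_camera(n); f=240/np.tan(np.radians(c['fov_y'])/2)
    c['K']=np.array([[f,0,c['cx']],[0,f,c['cy']],[0,0,1]]);c['D']=np.array(c['D'],float);c['T']=np.array(c['world_to_cam']);return c
def ray(c,uv):
    p=cv2.undistortPoints(np.array(uv,float).reshape(-1,1,2),c['K'],c['D']).reshape(-1,2)
    R=c['T'][:3,:3];o=-R.T@c['T'][:3,3];return o,np.c_[p,np.ones(len(p))]@R
def plane(c,uv,z):
    o,d=ray(c,uv);return o+d*((z-o[2])/d[:,2])[:,None]
def proj(c,P):
    R=c['T'][:3,:3];return cv2.projectPoints(np.array(P,float).reshape(-1,3),cv2.Rodrigues(R)[0],c['T'][:3,3],c['K'],c['D'])[0].reshape(-1,2)
def cloud(c):
    v,u=np.mgrid[:480,:640];o,d=ray(c,np.c_[u.ravel(),v.ravel()]);z=c['range_z'].ravel()
    P=o+d*z[:,None];P[z==0]=np.nan;return P.reshape(480,640,3)
E
python3 - <<'E'
from h import *
import pickle
for n in('scene','top'):
    c=cam(n);cv2.imwrite(f'pics/{n}0.png',c['color'][...,::-1]);pickle.dump(c,open(n+'0.pkl','wb'));print(n,c['K'],c['D'],c['T'].round(3).tolist())
print(robot.state())
E
```

```text
pics
scene [[434.97101339   0.         317.92546197]
 [  0.         434.97101339 242.52483733]
 [  0.           0.           1.        ]] [0.03156002 0.         0.         0.         0.        ] [[0.786, 0.618, 0.002, -0.403], [0.376, -0.476, -0.795, -0.205], [-0.49, 0.626, -0.606, 1.439], [0.0, 0.0, 0.0, 1.0]]
top [[485.46923786   0.         321.3908618 ]
 [  0.         485.46923786 242.21451984]
 [  0.           0.           1.        ]] [-0.0678659  0.         0.         0.         0.       ] [[-0.028, -1.0, 0.013, -0.073], [-0.996, 0.027, -0.088, 0.578], [0.087, -0.016, -0.996, 1.387], [0.0, 0.0, 0.0, 1.0]]
{'time': 0.1, 'q': array([ 1.09415491e+00,  2.59326681e-01,  1.53592636e+00,  1.55066764e-05,
        1.34801853e+00, -2.02775236e-01]), 'qd': array([-0.00025126, -0.00076144, -0.00403814, -0.00033022, -0.00186883,
       -0.00036784]), 'tau': array([ 2.79959080e-03, -4.46964741e+01, -2.91249472e+01, -6.49625395e-05,
        6.28967842e-03, -5.54818570e-06]), 'tcp_pos': array([0.14855356, 0.52920983, 0.30314626]), 'tool_rot': array([-2.86846773e-04,  1.36507214e-01,  9.90638721e-01, -7.88968139e-04]), 'wrist_force': array([-0.44874298, -0.85582654, -0.26086944]), 'ft_torque': array([-0.00975674,  0.02781559, -0.00176433]), 'opening': 0.08528125536000974}
```

```bash
true
```

```text
(no output)
```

View pics/scene0.png

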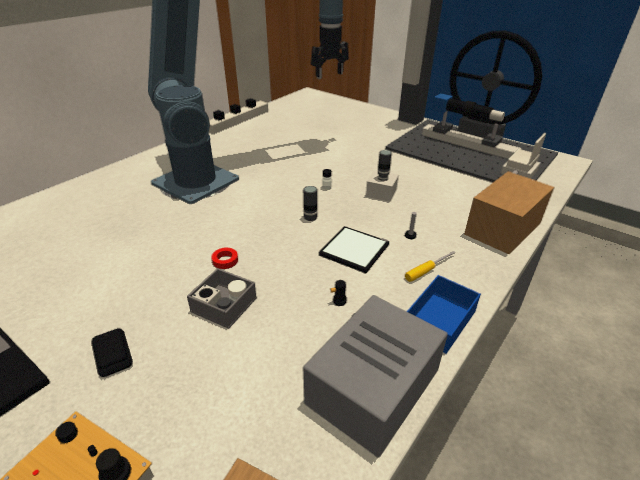

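View pics/top0.png

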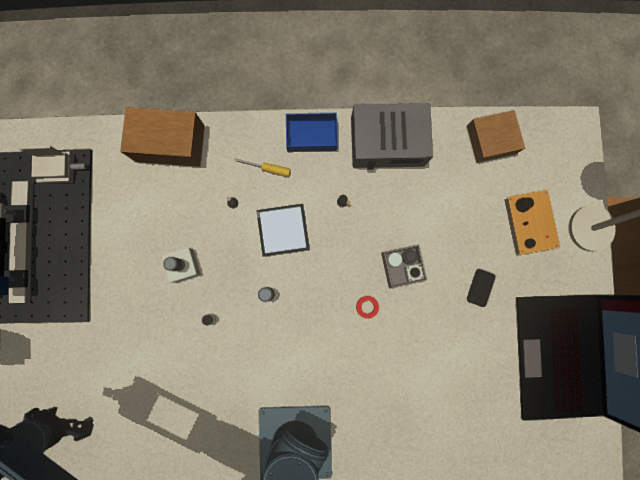

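```bash
python3 - <<'E'
from h import *
import pickle
t=pickle.load(open('top0.pkl','rb'));s=pickle.load(open('scene0.pkl','rb'))
def crop(c,x,y,w,h,k):return cv2.resize(c['color'][y:y+h,x:x+w,::-1],None,fx=k,fy=k,interpolation=cv2.INTER_CUBIC)
a=np.hstack([crop(t,374,236,60,60,6),crop(s,182,260,80,72,5)])if 0 else None
cv2.imwrite('pics/kit.png',np.hstack([crop(t,374,236,60,60,6),crop(s,183,262,75,75,5)[:360,:]]))
cv2.imwrite('pics/cyl.png',np.hstack([crop(t,150,240,60,60,5),crop(t,240,270,60,60,5)]))
P=cloud(t);Q=cloud(s)
for n,uv in dict(kit=(404,266),short=(267,294),sock=(190,275),long=(174,264),pad=(283,230),tape=(366,298)).items():
    print(n,plane(t,[uv],.05),P[uv[1],uv[0]])
np.save('P.npy',P)
# heights
for n,(x0,x1,y0,y1) in dict(short=(240,295,275,315),long=(150,210,240,290)).items():
    R=P[y0:y1,x0:x1].reshape(-1,3)
    for zl,zh in((.04,.06),(.06,.08),(.085,.1),(.1,.13),(.13,.15)):
        m=(R[:,2]>zl)&(R[:,2]<zh);
        if m.sum()>3:print(n,zl,m.sum(),np.nanmin(R[m],0).round(3),np.nanmax(R[m],0).round(3),np.median(R[m],0).round(4))
E
```

```text
kit [[ 0.49903068 -0.32326987  0.05      ]] [ 0.50064156 -0.33211887  0.00216548]
short [[0.43053431 0.06942366 0.05      ]] [0.43119376 0.06530665 0.09165547]
sock [[0.49005312 0.28803337 0.05      ]] [0.4898376  0.28599727 0.05792754]
long [[0.52259658 0.33386215 0.05      ]] [0.51812155 0.30827302 0.13824969]
pad [[0.61179449 0.0201297  0.05      ]] [0.61627517 0.02258858 0.01109787]
tape [[ 0.4112971  -0.21106608  0.05      ]] [ 0.41041903 -0.21413408  0.02046996]
short 0.04 16 [0.411 0.05  0.04 ] [0.45  0.074 0.06 ] [0.4358 0.0558 0.0527]
short 0.06 7 [0.417 0.051 0.06 ] [0.447 0.061 0.078] [0.4304 0.0531 0.0677]
short 0.085 165 [0.412 0.051 0.086] [0.448 0.09  0.1  ] [0.431  0.0706 0.0951]
short 0.1 9 [0.415 0.053 0.1  ] [0.442 0.081 0.105] [0.4284 0.0648 0.1021]
long 0.04 556 [0.474 0.27  0.041] [0.568 0.367 0.06 ] [0.5181 0.3045 0.0547]
long 0.06 25 [0.474 0.279 0.06 ] [0.564 0.359 0.078] [0.4999 0.3079 0.0612]
long 0.085 15 [0.501 0.298 0.085] [0.531 0.315 0.098] [0.5171 0.3013 0.0902]
long 0.1 50 [0.5   0.299 0.101] [0.538 0.323 0.13 ] [0.515  0.3025 0.1107]
long 0.13 173 [0.502 0.299 0.131] [0.537 0.338 0.148] [0.5187 0.3174 0.1412]
```

View pics/kit.png

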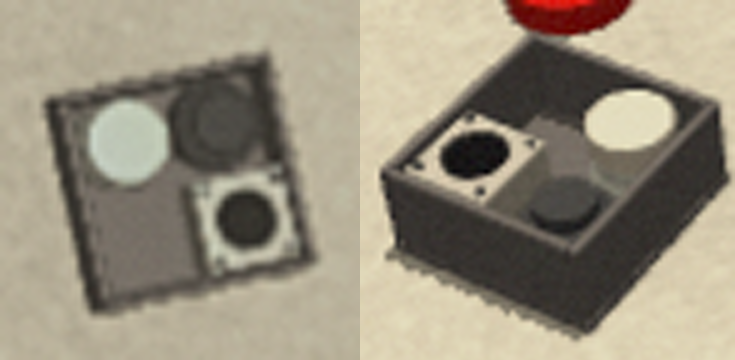

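View pics/cyl.png

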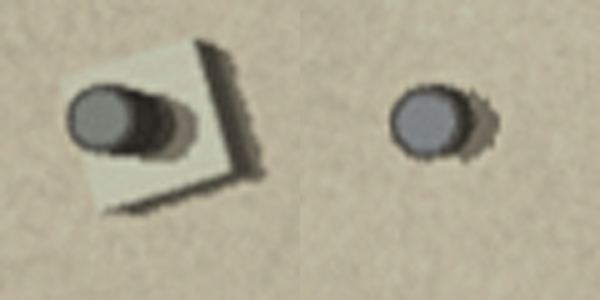

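```bash
python3 - <<'E'
from h import *
import pickle
t=pickle.load(open('top0.pkl','rb'));s=pickle.load(open('scene0.pkl','rb'))
for c in(t,s):
    R=c['T'][:3,:3];print('cam',(-R.T@c['T'][:3,3]).round(3))
def crop(c,x,y,w,h,k):return cv2.resize(c['color'][y:y+h,x:x+w,::-1],None,fx=k,fy=k,interpolation=cv2.INTER_CUBIC)
# kit: contour in top view
def seg(c,x,y,w,h):
    g=cv2.cvtColor(c['color'][y:y+h,x:x+w],cv2.COLOR_RGB2GRAY)
    g=cv2.resize(g,None,fx=4,fy=4,interpolation=cv2.INTER_CUBIC)
    th,m=cv2.threshold(g,0,255,cv2.THRESH_BINARY_INV|cv2.THRESH_OTSU)
    cs,_=cv2.findContours(m,cv2.RETR_EXTERNAL,cv2.CHAIN_APPROX_NONE);k=max(cs,key=cv2.contourArea)
    return k.reshape(-1,2)/4.+[x-.375,y-.375],th
k,th=seg(t,374,236,60,60);print(th)
w=plane(t,k,.05)[:,:2].astype(np.float32);r=cv2.minAreaRect(w*1000);print('kit rim top',r)
# pad
g,_=seg(t,250,198,65,65)
w=plane(t,g,.012)[:,:2].astype(np.float32);print('pad',cv2.minAreaRect(w*1000))
# heads
for n,(x,y,ww,h),z,lo in(('short',(245,275,50,45),.095,None),('long',(155,247,40,32),.14,None)):
    k,th=seg(t,x,y,ww,h);print(n,th,len(k),k.min(0),k.max(0))
    hull=cv2.convexHull(k.astype(np.float32));p=plane(t,hull.reshape(-1,2),z);print(p[:,:2].min(0),p[:,:2].max(0))
E
```

```text
cam [ 0.452 -0.067  1.434]
cam [ 1.099 -0.75   0.71 ]
132.0
kit rim top ((498.8491516113281, -321.89349365234375), (108.63761901855469, 114.06704711914062), 10.449797630310059)
pad ((617.1807861328125, 23.47698211669922), (142.6587677001953, 142.52052307128906), 6.756886959075928)
short 141.0 225 [257.375 286.375] [279.375 301.875]
[0.40930811 0.03098965] [0.45234469 0.09141252]
long 134.0 250 [162.875 256.375] [188.625 271.625]
[0.49726434 0.26840841] [0.53870868 0.33777757]
```

```bash
cat > ov.py <<'E'
from h import *
def ov(c,box,k,items):
    x,y,w,h=box;im=cv2.resize(c['color'][y:y+h,x:x+w,::-1],None,fx=k,fy=k,interpolation=cv2.INTER_CUBIC)
    for P,col in items:
        p=((proj(c,P)-[x,y]+.5)*k-.5);cv2.polylines(im,[np.round(p*8).astype(np.int32)],True,col,1,cv2.LINE_AA,3)
    return im
def sq(cx,cy,a,half,z):
    a=np.radians(a);R=np.array([[np.cos(a),-np.sin(a)],[np.sin(a),np.cos(a)]])
    q=np.array([[-1,-1],[1,-1],[1,1],[-1,1]])*half@R.T+[cx,cy];return np.c_[q,np.full(4,z)]
def ci(cx,cy,r,z):
    a=np.linspace(0,2*np.pi,60)[:-1];return np.c_[cx+r*np.cos(a),cy+r*np.sin(a),np.full(59,z)]
E
cat > chk.py <<'E'
from ov import *
import pickle,sys
t=pickle.load(open('top0.pkl','rb'));s=pickle.load(open('scene0.pkl','rb'))
g=(0,255,0);r=(0,0,255);b=(255,0,0)
kx,ky,ka=.5003,-.3257,10.45
K=[(sq(kx,ky,ka,.053,.05),g),(sq(kx,ky,ka,.048,.05),r),(sq(kx,ky,ka,.053,0),b)]
p=plane(t,[(265.0,294.1)],.095)[0];q=plane(t,[(169.8,263.5)],.14)[0];print(p,q)
S=[(ci(p[0],p[1],.0205,.095),g),(ci(p[0],p[1],.0205,0),b)]
L=[(ci(q[0],q[1],.019,.14),g),(sq(q[0],q[1],16.3,.04,.055),r)]
cv2.imwrite('pics/o1.png',np.hstack([ov(t,(374,236,60,60),6,K),ov(s,(183,262,75,60),6,K)]))
cv2.imwrite('pics/o2.png',np.hstack([ov(t,(245,270,45,45),6,S),ov(s,(290,180,45,45),6,S),]))
cv2.imwrite('pics/o3.png',np.hstack([ov(t,(150,240,60,60),6,L),ov(s,(355,145,55,60),6,L)]))
E
python3 chk.py
```

```text
[0.43112008 0.07046718 0.095     ] [0.51965976 0.31908244 0.14      ]
```

View pics/o1.png

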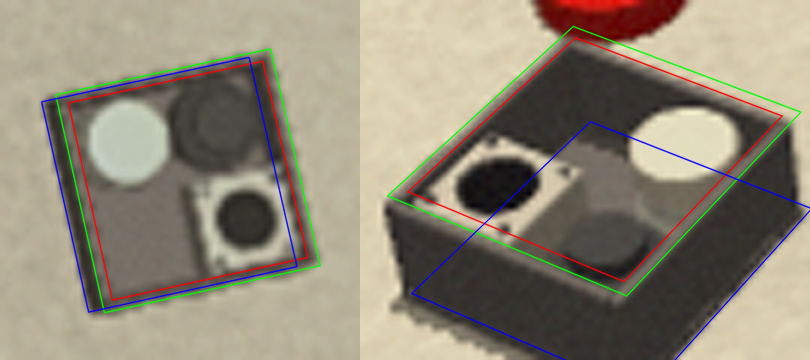

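View pics/o2.png

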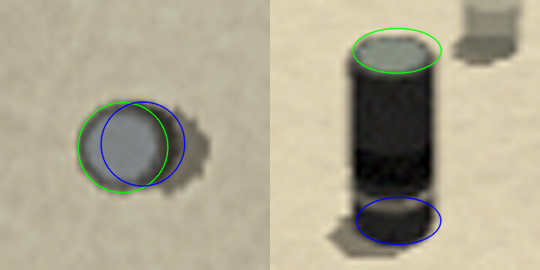

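View pics/o3.png

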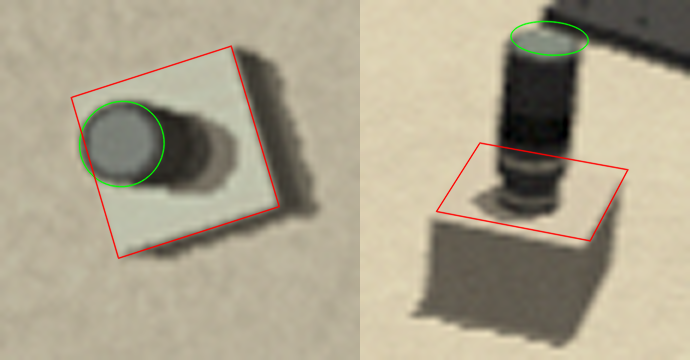

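```bash
cat > to.py <<'E'
from h import *
import sys
from scipy.spatial.transform import Rotation as Ro
s=robot.state();w,x,y,z=s['tool_rot'];R=Ro.from_quat([x,y,z,w]).as_matrix()
a=[float(v) for v in sys.argv[1:]]
yy=np.degrees(np.arctan2(R[1,1],R[0,1]))
print('t',round(s['time'],2),'tcp',s['tcp_pos'].round(4),'jaw yaw',yy.round(2),'open',round(s['opening'],4),'F',s['wrist_force'].round(1),'zaxis',R[:,2].round(3),'q',s['q'].round(2))
for i in range(0,len(a),3): print('delta mm',(R.T@(np.array(a[i:i+3])-s['tcp_pos'])*1000).round(1))
E
python3 to.py .431 .0705 .25 .431 .0705 .128
```

```text
t 0.1 tcp [0.1486 0.5292 0.3031] jaw yaw 74.31 open 0.0853 F [-0.4 -0.9 -0.3] zaxis [-0.001 -0.001 -1.   ] q [ 1.09  0.26  1.54  0.    1.35 -0.2 ]
delta mm [-396.  -365.1   53.6]
delta mm [-396.  -364.9  175.6]
```

{"api": "arm_command", "payload": {"increments": [[-35,-32,5,0,1],[-72,-66,10,0,1],[-108,-100,15,0,1],[-145,-133,20,0,1],[-182,-167,25,0,1],[-218,-200,30,0,1],[-255,-234,35,0,1],[-292,-268,40,0,1]]}}

```text
time: 0.9
tcp_pos: [0.3572, 0.1916, 0.2638]
tool_rot: [0.0, 0.136, 0.991, 0.0]
wrist_force: [1.5, 0.4, -0.8]
opening: 0.0856
```

{"api": "arm_command", "payload": {"increments": [[-34,-32,5,0,1],[-68,-64,10,0,1],[-90,-84,14,0,1],[-104,-97,14,0,1],[-104,-97,14,0,1],[-104,-97,30,0,1],[-104,-97,50,0,1],[-104,-97,50,0,1]]}}

```text
time: 1.7
tcp_pos: [0.4285, 0.0727, 0.2119]
tool_rot: [-0.003, 0.136, 0.991, 0.0]
wrist_force: [-0.6, 0.5, 0.1]
opening: 0.0852
```

```bash
python3 to.py .431 .0705 .128; python3 - <<'E'
from ov import *
t=cam('top');s=cam('scene')
cv2.imwrite('pics/a1.png',np.hstack([ov(t,(235,250,60,60),6,[]),ov(s,(270,120,80,60*1),6,[])[:360,:440]]))
E
```

```text
t 1.7 tcp [0.4285 0.0727 0.2119] jaw yaw 74.34 open 0.0852 F [-0.6  0.5  0.1] zaxis [-0.006  0.001 -1.   ] q [-0.09  0.14  1.93  0.    1.08 -1.39]
delta mm [-3.5 -1.4 83.9]
```

View pics/a1.png

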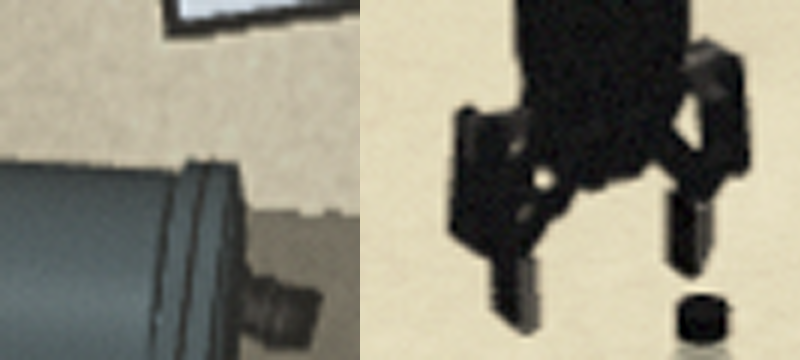

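The crop shows the open fingers above the bench; the arm hides the lens from the top camera. Descending with the small correction.

{"api": "arm_command", "payload": {"increments": [[-3.5,-1.5,20,0,1],[-3.5,-1.5,40,0,1],[-3.5,-1.5,60,0,1],[-3.5,-1.5,75,0,1],[-3.5,-1.5,83,0,1],[-3.5,-1.5,83,0,1],[-3.5,-1.5,83,0,1],[-3.5,-1.5,83,0,1]]}}

```text
time: 2.6
tcp_pos: [0.4344, 0.0695, 0.132]
tool_rot: [0.001, 0.136, 0.991, 0.0]
wrist_force: [0.1, 0.4, 0.9]
opening: 0.0853
```

```bash
python3 to.py .431 .0705 .128; python3 - <<'E'
from ov import *
s=cam('scene')
cv2.imwrite('pics/a2.png',ov(s,(260,130,100,100),6,[]))
E
```

```text
t 2.6 tcp [0.4344 0.0695 0.132 ] jaw yaw 74.32 open 0.0853 F [0.1 0.4 0.9] zaxis [ 0.002 -0.    -1.   ] q [-0.1   0.27  2.01  0.    0.86 -1.39]
delta mm [3.5 0.  4. ]
```

View pics/a2.png

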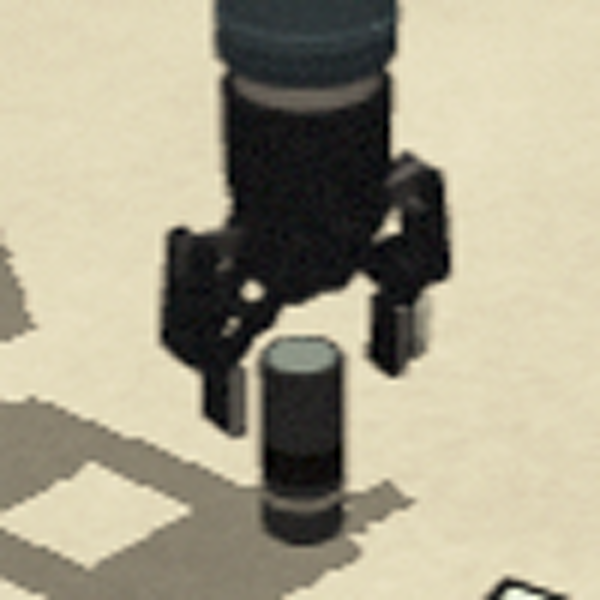

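The lens stands between the open fingers, top at (300,355) in the crop. Centre and close.

{"api": "arm_command", "payload": {"increments": [[3.5,0,2,0,1],[3.5,0,2,0,1],[3.5,0,2,0,0],[3.5,0,2,0,0],[3.5,0,2,0,0],[3.5,0,2,0,0],[3.5,0,2,0,0],[3.5,0,2,0,0]]}}

```text
time: 3.45
tcp_pos: [0.4305, 0.0704, 0.1292]
tool_rot: [0.0, 0.136, 0.991, 0.0]
wrist_force: [-1.3, 0.4, 3.3]
opening: 0.0396
```

```bash
python3 to.py .431 .0705 .23; python3 - <<'E'
from ov import *
s=cam('scene')
cv2.imwrite('pics/a3.png',ov(s,(260,130,100,100),6,[]))
E
```

```text
t 3.45 tcp [0.4305 0.0704 0.1292] jaw yaw 74.31 open 0.0396 F [-1.3  0.4  3.3] zaxis [ 0. -0. -1.] q [-0.09  0.27  2.02  0.    0.85 -1.39]
delta mm [  -0.5    0.2 -100.8]
```

View pics/a3.png

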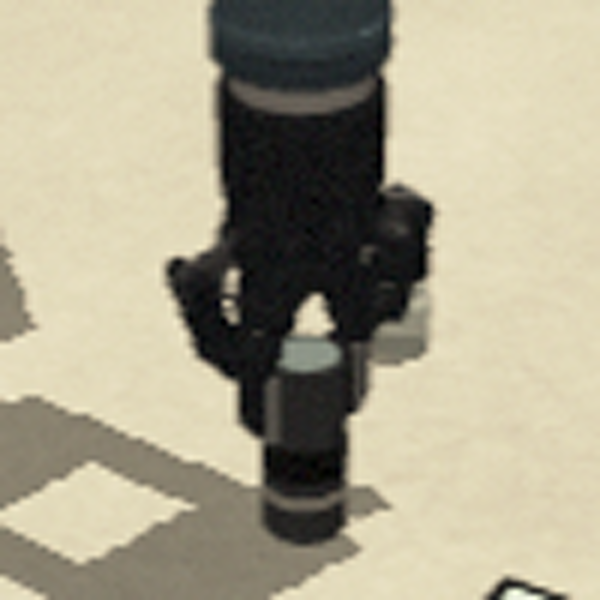

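{"api": "arm_command", "payload": {"increments": [[0,0,-20,0,0],[0,0,-45,0,0],[0,0,-70,0,0],[-14,-35,-85,0,0],[-30,-75,-85,0,0],[-46,-115,-85,0,0],[-62,-155,-85,0,0],[-78,-195,-85,0,0]]}}

```text
time: 4.3
tcp_pos: [0.4523, -0.1399, 0.2135]
tool_rot: [-0.0, 0.136, 0.991, 0.0]
wrist_force: [1.4, 0.4, -2.8]
opening: 0.0398
```

{"api": "arm_command", "payload": {"increments": [[-14,-35,0,0,0],[-28,-70,0,0,0],[-40,-100,0,0,0],[-52,-130,0,0,0],[-60,-148,0,0,0],[-64,-157,0,0,0],[-64,-157,0,0,0],[-64,-157,0,0,0]]}}

```text
time: 5.1
tcp_pos: [0.4715, -0.3057, 0.2134]
tool_rot: [-0.001, 0.136, 0.991, 0.001]
wrist_force: [0.3, -0.0, -2.6]
opening: 0.0397
```

```bash
python3 to.py .4717 -.3065 .215; python3 - <<'E'
from ov import *
import pickle
s=cam('scene');t=cam('top');pickle.dump((s,t),open('hold.pkl','wb'))
cv2.imwrite('pics/a4.png',np.hstack([ov(s,(160,220,110,110),5,[])[:,:400],ov(t,(360,220,80,80),5,[])[:400] if 0 else cv2.copyMakeBorder(ov(t,(360,220,80,80),5,[]),0,150,0,0,0)]))
E
```

```text
t 5.1 tcp [ 0.4715 -0.3057  0.2134] jaw yaw 74.32 open 0.0397 F [ 0.3 -0.  -2.6] zaxis [-0.001  0.002 -1.   ] q [-0.77  0.36  1.63  0.    1.16 -2.07]
delta mm [-0.4 -0.7 -1.6]
```

View pics/a4.png

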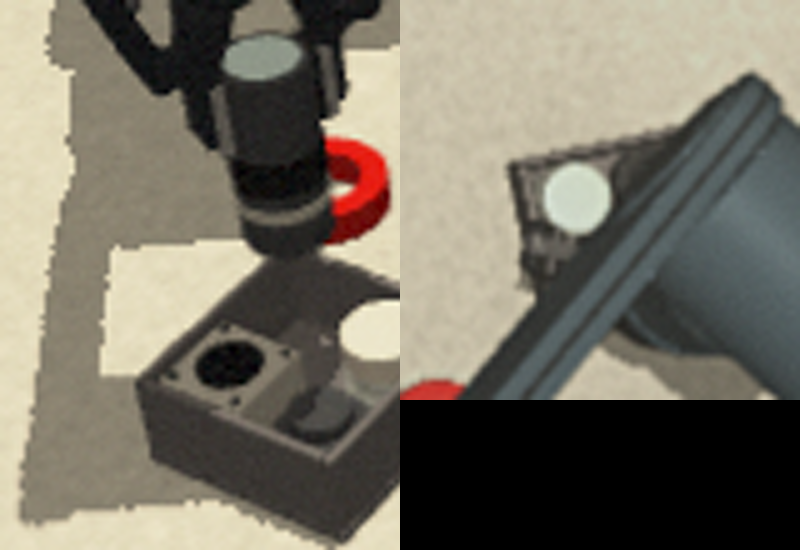

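```bash
python3 - <<'E'
from ov import *
import pickle
s,t=pickle.load(open('hold.pkl','rb'));g=(0,255,0);r=(0,0,255)
x,y=.4715,-.3057
kx,ky,ka=.4997,-.3257,10.45
I=[(ci(x,y,.0205,.084),g),(ci(x,y,.0205,.179),g),(sq(kx,ky,ka,.053,.05),r),(sq(kx,ky,ka,.048,.05),r)]
cv2.imwrite('pics/a5.png',ov(s,(175,220,90,95),6,I))
E
```

```text
(no output)
```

View pics/a5.png

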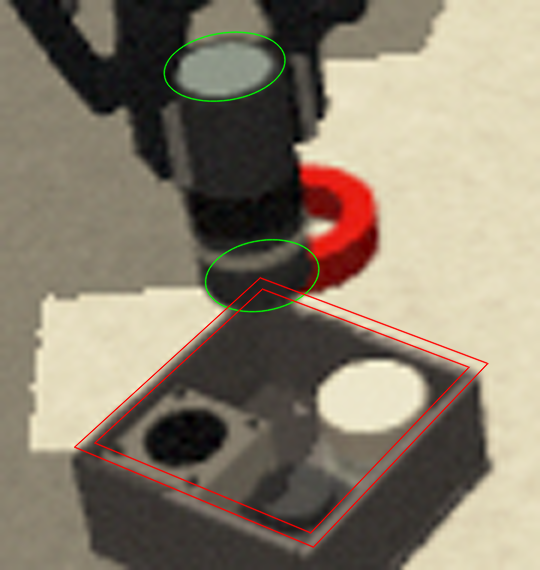

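```bash
python3 - <<'E'
from ov import *
import pickle
s,t=pickle.load(open('hold.pkl','rb'));g=(0,255,0);r=(0,0,255)
x,y=.4715,-.3057
I=[(ci(x,y,.0205,.084),g),(ci(x,y,.0175,.084),r),(ci(x,y,.0205,.179),g)]
cs=dict(s);cs['color']=np.clip(s['color'].astype(float)*1.8,0,255).astype(np.uint8)
cv2.imwrite('pics/a6.png',np.hstack([ov(cs,(198,220,32,55),12,[]),ov(cs,(198,220,32,55),12,I)])[:600+60])
c=cs;o,d=ray(s,[(214,270),(210,232)])
E
```

```text
(no output)
```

View pics/a6.png

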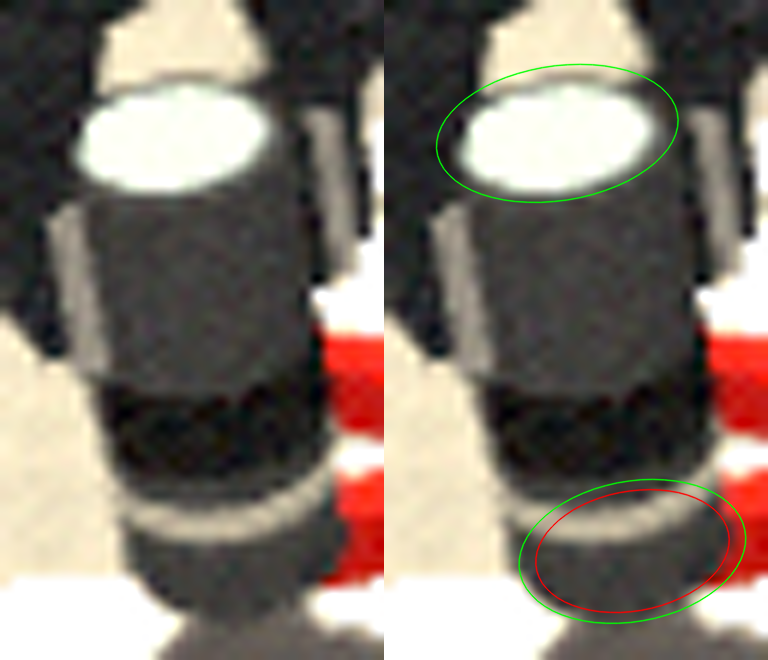

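{"api": "arm_command", "payload": {"increments": [[-1,-1.3,10,0,0],[-1,-1.3,20,0,0],[-1,-1.3,28,0,0],[-1,-1.3,36,0,0],[-1,-1.3,44,0,0],[-1,-1.3,52,0,0],[-1,-1.3,55,0,0],[-1,-1.3,55,0,0]]}}

```text
time: 6.0
tcp_pos: [0.4722, -0.3082, 0.1583]
tool_rot: [-0.0, 0.137, 0.991, 0.0]
wrist_force: [-0.3, -0.5, -2.0]
opening: 0.0398
```

```bash
python3 to.py .4722 -.3072 .1342; python3 - <<'E'
from ov import *
s=cam('scene')
cs=dict(s);cs['color']=np.clip(s['color'].astype(float)*1.8,0,255).astype(np.uint8)
cv2.imwrite('pics/a7.png',ov(cs,(175,230,90,95),6,[]))
E
```

```text
t 6.0 tcp [ 0.4722 -0.3082  0.1583] jaw yaw 74.31 open 0.0398 F [-0.3 -0.5 -2. ] zaxis [-0.001  0.001 -1.   ] q [-0.78  0.42  1.69 -0.    1.03 -2.07]
delta mm [ 0.3  1.  24.1]
```

View pics/a7.png

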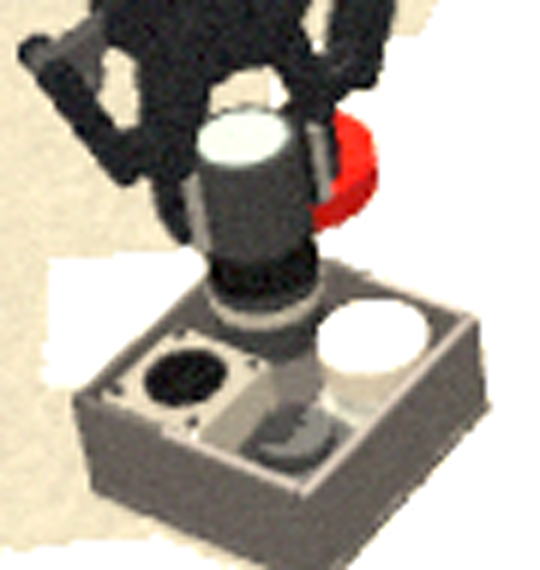

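The foot is inside the free corner, clear of cube (185,380) and jar (370,335), and there is no contact force. Lowering on.

{"api": "arm_command", "payload": {"increments": [[0,0.7,4,0,0],[0,0.7,8,0,0],[0,0.7,12,0,0],[0,0.7,16,0,0],[0,0.7,20,0,0],[0,0.7,22,0,0],[0,0.7,24,0,0],[0,0.7,24,0,0]]}}

```text
time: 6.85
tcp_pos: [0.4726, -0.3076, 0.1347]
tool_rot: [-0.0, 0.136, 0.991, 0.0]
wrist_force: [-0.7, 0.1, -2.6]
opening: 0.0396
```

{"api": "arm_command", "payload": {"increments": [[0,0,1,0,0],[0,0,2,0,0],[0,0,2,0,0],[0,0,2,0,0],[0,0,2,0,0],[0,0,2,0,0],[0,0,2,0,0],[0,0,2,0,0]]}}

```text
time: 7.65
tcp_pos: [0.4729, -0.3079, 0.1342]
tool_rot: [0.0, 0.136, 0.991, -0.0]
wrist_force: [-1.8, 1.7, 6.2]
opening: 0.04
```

{"api": "arm_command", "payload": {"increments": [[0,0,0,0,1],[0,0,0,0,1],[0,0,0,0,1],[0,0,0,0,1],[0,0,-30,0,1],[0,0,-65,0,1],[0,0,-100,0,1],[0,0,-120,0,1]]}}

```text
time: 8.45
tcp_pos: [0.4733, -0.3083, 0.256]
tool_rot: [0.002, 0.136, 0.991, -0.001]
wrist_force: [0.3, -0.1, -0.5]
opening: 0.0852
```

```bash
python3 to.py .5185 .318 .27; python3 - <<'E'
from ov import *
s=cam('scene')
cs=dict(s);cs['color']=np.clip(s['color'].astype(float)*1.8,0,255).astype(np.uint8)
cv2.imwrite('pics/a8.png',ov(cs,(175,230,90,95),6,[(ci(.4725,-.3075,.0205,.1),(0,255,0))]))
E
```

```text
t 8.45 tcp [ 0.4733 -0.3083  0.256 ] jaw yaw 74.31 open 0.0852 F [ 0.3 -0.1 -0.5] zaxis [ 0.003 -0.003 -1.   ] q [-0.77  0.32  1.57 -0.    1.25 -2.07]
delta mm [125.8 615.2 -15.6]
```

View pics/a8.png

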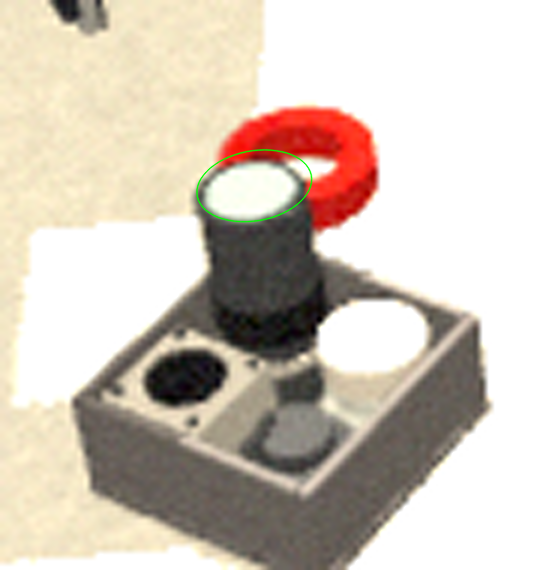

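{"api": "arm_command", "payload": {"increments": [[6,30,-5,-4,1],[14,70,-15,-8,1],[22,112,-15,-12,1],[31,156,-15,-16,1],[40,200,-15,-20,1],[49,244,-15,-24,1],[58,288,-15,-28,1],[67,332,-15,-32,1]]}}

```text
time: 9.3
tcp_pos: [0.4976, 0.0319, 0.2675]
tool_rot: [-0.0, -0.143, 0.99, 0.0]
wrist_force: [1.0, -0.1, -0.2]
opening: 0.0855
```

```bash
python3 to.py .519 .3183 .27
```

```text
t 9.3 tcp [0.4976 0.0319 0.2675] jaw yaw 106.46 open 0.0855 F [ 1.  -0.1 -0.2] zaxis [-0.  0. -1.] q [-0.16  0.2   1.71  0.    1.24 -2.02]
delta mm [-101.7  268.6   -2.5]
```

{"api": "arm_command", "payload": {"increments": [[-15,40,0,0,1],[-30,80,0,0,1],[-46,122,0,0,1],[-62,164,0,0,1],[-78,206,0,0,1],[-92,242,0,0,1],[-100,262,0,0,1],[-102,268,0,0,1]]}}

```text
time: 10.1
tcp_pos: [0.5201, 0.3183, 0.2669]
tool_rot: [-0.0, -0.143, 0.99, 0.0]
wrist_force: [1.0, -0.5, -0.8]
opening: 0.0855
```

{"api": "arm_command", "payload": {"increments": [[0,0,0,0,1],[0,0,0,0,1],[0,0,15,0,1],[0,0,30,0,1],[0,0,30,0,1],[0,0,30,0,1],[0,0,30,0,1],[0,0,30,0,1]]}}

```text
time: 10.9
tcp_pos: [0.521, 0.3157, 0.2391]
tool_rot: [0.001, -0.142, 0.99, 0.0]
wrist_force: [-0.5, 1.0, 0.7]
opening: 0.0858
```

```bash
python3 to.py .519 .3183 .17;python3 - <<'E'
from ov import *
s=cam('scene');t=cam('top')
cv2.imwrite('pics/b1.png',ov(s,(340,80,90,95),6,[(ci(.519,.3183,.019,.14),(0,255,0))]))
E
```

```text
t 10.9 tcp [0.521  0.3157 0.2391] jaw yaw 106.29 open 0.0858 F [-0.5  1.   0.7] zaxis [ 0.002  0.001 -1.   ] q [ 0.36  0.41  1.48 -0.    1.25 -1.49]
delta mm [ 1.4  3.  69.1]
```

View pics/b1.png

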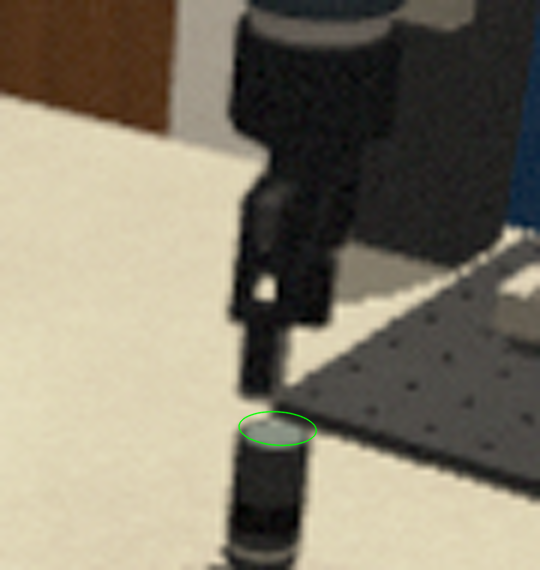

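```bash
python3 - <<'E'
from ov import *
s=cam('scene')
p=np.array([.521,.3157]);yv=np.array([np.cos(np.radians(106.3)),np.sin(np.radians(106.3))]);xv=np.array([-yv[1],yv[0]])
I=[]
for sg,col in((-1,(0,255,0)),(1,(0,0,255))):
    for off in(.0427,.057):
        c=p+sg*off*yv
        q=[list(c+k*xv)+[z] for k,z in((-.011,.172),(.011,.172),(.011,.20),(-.011,.20))]
        I.append((np.array(q),col))
I.append((ci(.519,.3183,.019,.14),(255,255,0)))
s['color']=np.clip(s['color'].astype(float)*2.2,0,255).astype(np.uint8)
cv2.imwrite('pics/b2.png',ov(s,(360,115,55,60),10,I))
E
```

```text
(no output)
```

View pics/b2.png

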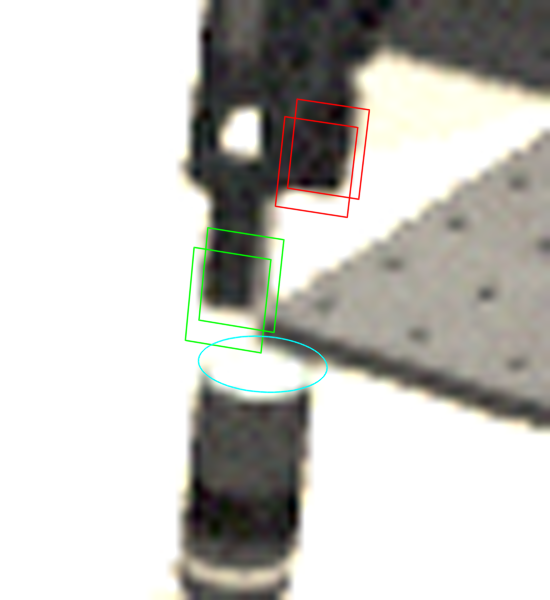

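Fingers and lens head sit where predicted with the same camera bias, so I descend to grip the upper part.

{"api": "arm_command", "payload": {"increments": [[1,2.5,15,0,1],[1,2.5,30,0,1],[1,2.5,45,0,1],[1,2.5,60,0,1],[1,2.5,70,0,1],[1,2.5,75,0,1],[1,2.5,75,0,1],[1,2.5,75,0,1]]}}

```text
time: 11.85
tcp_pos: [0.5192, 0.3182, 0.1636]
tool_rot: [0.0, -0.142, 0.99, 0.0]
wrist_force: [0.5, -0.3, -0.0]
opening: 0.0851
```

{"api": "arm_command", "payload": {"increments": [[0,0,0,0,1],[0,0,0,0,0],[0,0,0,0,0],[0,0,0,0,0],[0,0,0,0,0],[0,0,0,0,0],[0,0,0,0,0],[0,0,0,0,0]]}}

```text
time: 12.65
tcp_pos: [0.5191, 0.318, 0.1634]
tool_rot: [0.0, -0.142, 0.99, -0.0]
wrist_force: [0.2, -1.5, 4.6]
opening: 0.0368
```

```bash
python3 to.py .519 .3183 .17;python3 - <<'E'
from ov import *
s=cam('scene')
s['color']=np.clip(s['color'].astype(float)*1.8,0,255).astype(np.uint8)
cv2.imwrite('pics/b3.png',ov(s,(350,110,70,95),6,[]))
E
```

```text
t 12.65 tcp [0.5191 0.318  0.1634] jaw yaw 106.31 open 0.0368 F [ 0.2 -1.5  4.6] zaxis [ 0.001  0.    -1.   ] q [ 0.37  0.48  1.57 -0.    1.09 -1.49]
delta mm [ 0.1  0.3 -6.6]
```

View pics/b3.png

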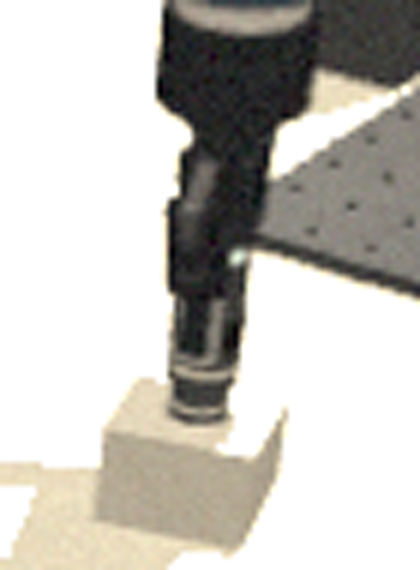

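{"api": "arm_command", "payload": {"increments": [[0,0,-10,0,0],[0,0,-20,0,0],[0,0,-35,0,0],[0,0,-50,0,0],[0,0,-65,0,0],[0,0,-75,0,0],[0,0,-80,0,0],[0,0,-80,0,0]]}}

```text
time: 13.5
tcp_pos: [0.519, 0.3182, 0.2437]
tool_rot: [0.001, -0.142, 0.99, 0.0]
wrist_force: [-0.0, 0.2, -2.0]
opening: 0.037
```

```bash
python3 to.py ;python3 - <<'E'
from ov import *
s=cam('scene')
s['color']=np.clip(s['color'].astype(float)*1.8,0,255).astype(np.uint8)
cv2.imwrite('pics/b4.png',ov(s,(350,80,80,125),5,[]))
t=cam('top');cv2.imwrite('pics/b4t.png',t['color'][...,::-1])
E
```

```text
t 13.5 tcp [0.519  0.3182 0.2437] jaw yaw 106.32 open 0.037 F [-0.   0.2 -2. ] zaxis [ 0.001  0.001 -1.   ] q [ 0.37  0.41  1.47  0.    1.26 -1.49]
```

View pics/b4.png

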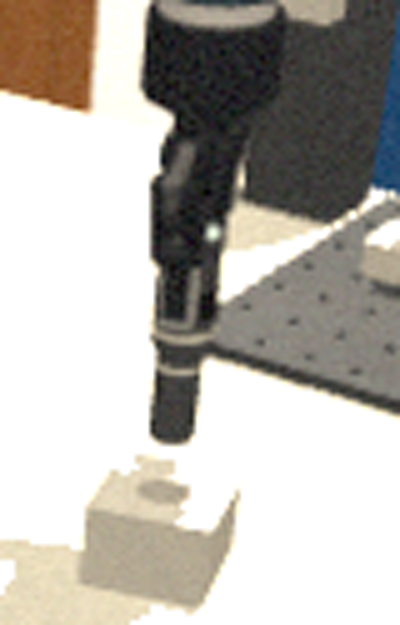

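View pics/b4t.png

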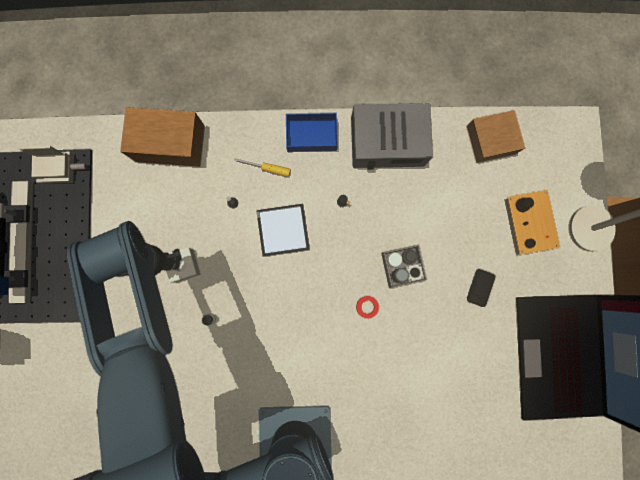

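{"api": "arm_command", "payload": {"increments": [[20,0,0,0,0],[40,0,0,0,0],[60,0,0,0,0],[72,0,0,0,0],[72,0,10,0,0],[72,0,30,0,0],[72,0,48,0,0],[72,0,55,0,0]]}}

```text
time: 14.4
tcp_pos: [0.4494, 0.2975, 0.1855]
tool_rot: [-0.002, -0.142, 0.99, -0.0]
wrist_force: [-0.8, -1.2, -1.7]
opening: 0.0366
```

```bash
python3 to.py .519 .3182 .1887;python3 - <<'E'
from ov import *
s=cam('scene')
s['color']=np.clip(s['color'].astype(float)*1.8,0,255).astype(np.uint8)
cv2.imwrite('pics/b5.png',ov(s,(330,90,80,115),5,[]))
E
```

```text
t 14.4 tcp [0.4494 0.2975 0.1855] jaw yaw 106.3 open 0.0366 F [-0.8 -1.2 -1.7] zaxis [-0.003 -0.001 -1.   ] q [ 0.38  0.35  1.72 -0.    1.08 -1.48]
delta mm [-72.6   0.4  -3.4]
```

View pics/b5.png

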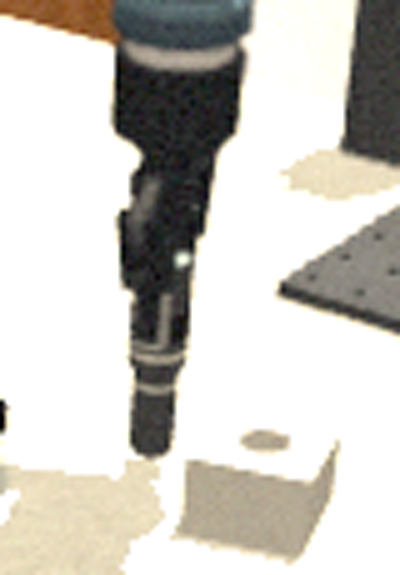

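The lens hangs beside the socket block, foot at (150,450) in the crop and below the block's top level. Now I tip it by pushing its foot against the fixed block along an arc.

{"api": "arm_command", "payload": {"increments": [[-8,0,0,0,0],[-16,0,0,0,0],[-22,0,0,0,0],[-28,0,0,0,0],[-34,0,0,0,0],[-40,0,0,0,0],[-46,0,0,0,0],[-50,0,1,0,0]]}}

```text
time: 15.25
tcp_pos: [0.4965, 0.3117, 0.1869]
tool_rot: [-0.003, -0.142, 0.99, -0.0]
wrist_force: [-5.2, -1.3, 1.1]
opening: 0.0366
```

```bash
python3 to.py .519 .3182 .1887;python3 - <<'E'
from ov import *
s=cam('scene')
s['color']=np.clip(s['color'].astype(float)*1.8,0,255).astype(np.uint8)
cv2.imwrite('pics/b6.png',ov(s,(330,90,80,115),5,[]))
E
```

```text
t 15.25 tcp [0.4965 0.3117 0.1869] jaw yaw 106.31 open 0.0366 F [-5.2 -1.3  1.1] zaxis [-0.005 -0.001 -1.   ] q [ 0.37  0.42  1.6   0.    1.12 -1.49]
delta mm [-23.5  -0.1  -2. ]
```

View pics/b6.png

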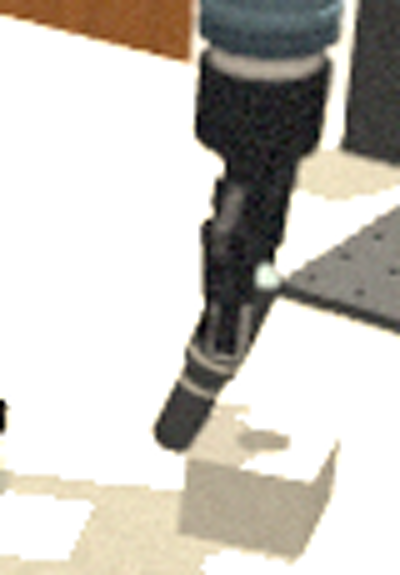

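The lens is pivoting in the pads as planned, about 25° now with 5 N of side force. Continuing the arc.

{"api": "arm_command", "payload": {"increments": [[-6,0,1,0,0],[-12,0,4,0,0],[-19,0,7,0,0],[-26,0,11,0,0],[-33,0,16,0,0],[-39,0,22,0,0],[-45,0,28,0,0],[-49,0,33,0,0]]}}

```text
time: 16.1
tcp_pos: [0.5462, 0.3264, 0.1551]
tool_rot: [0.001, -0.142, 0.99, 0.001]
wrist_force: [-2.9, 0.3, 3.8]
opening: 0.0365
```

```bash
python3 to.py .519 .3182 .1887;python3 - <<'E'
from ov import *
s=cam('scene')
s['color']=np.clip(s['color'].astype(float)*1.8,0,255).astype(np.uint8)
cv2.imwrite('pics/b7.png',ov(s,(330,90,80,115),5,[]))
E
```

```text
t 16.1 tcp [0.5462 0.3264 0.1551] jaw yaw 106.29 open 0.0365 F [-2.9  0.3  3.8] zaxis [ 0.002  0.002 -1.   ] q [ 0.36  0.53  1.5   0.    1.1  -1.49]
delta mm [ 28.3  -0.2 -33.7]
```

View pics/b7.png

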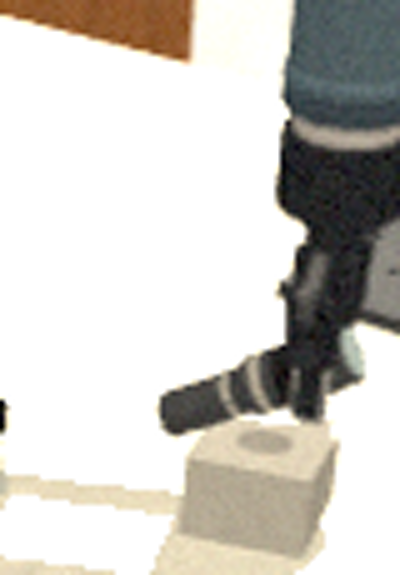

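{"api": "arm_command", "payload": {"increments": [[0,0,-15,0,0],[0,0,-35,0,0],[0,0,-55,0,0],[0,0,-75,0,0],[0,0,-90,0,0],[0,-10,-95,0,0],[-1,-25,-95,0,0],[-2,-45,-95,0,0]]}}

```text
time: 16.95
tcp_pos: [0.5596, 0.2819, 0.2482]
tool_rot: [-0.0, -0.142, 0.99, -0.0]
wrist_force: [0.4, -0.2, -1.5]
opening: 0.0367
```

{"api": "arm_command", "payload": {"increments": [[-2,-25,0,0,0],[-4,-60,0,0,0],[-6,-95,0,0,0],[-8,-130,0,0,0],[-9,-165,0,0,0],[-11,-200,0,0,0],[-12,-230,0,0,0],[-13,-250,0,0,0]]}}

```text
time: 17.75
tcp_pos: [0.6423, 0.0429, 0.2476]
tool_rot: [-0.001, -0.141, 0.99, -0.0]
wrist_force: [0.1, -0.0, -1.0]
opening: 0.0368
```

{"api": "arm_command", "payload": {"increments": [[0,-10,5,0,0],[0,-15,12,0,0],[0,-15,20,0,0],[0,-15,28,0,0],[0,-15,30,0,0],[0,-15,30,0,0],[0,-15,30,0,0],[0,-15,30,0,0]]}}

```text
time: 18.55
tcp_pos: [0.6465, 0.0327, 0.2195]
tool_rot: [0.0, -0.142, 0.99, -0.0]
wrist_force: [-0.1, 0.4, -1.1]
opening: 0.0366
```

```bash
python3 to.py .648 .0325 .219;python3 - <<'E'
from ov import *
s=cam('scene');t=cam('top')
cv2.imwrite('pics/c1.png',s['color'][...,::-1]);cv2.imwrite('pics/c1t.png',t['color'][...,::-1])
s['color']=np.clip(s['color'].astype(float)*1.8,0,255).astype(np.uint8)
cv2.imwrite('pics/c2.png',ov(s,(300,130,130,100),6,[]))
E
```

```text
t 18.55 tcp [0.6465 0.0327 0.2195] jaw yaw 106.35 open 0.0366 F [-0.1  0.4 -1.1] zaxis [ 0.001 -0.    -1.   ] q [-0.12  0.49  1.4   0.    1.25 -1.98]
delta mm [-1.4 -0.6  0.5]
```

View pics/c1.png

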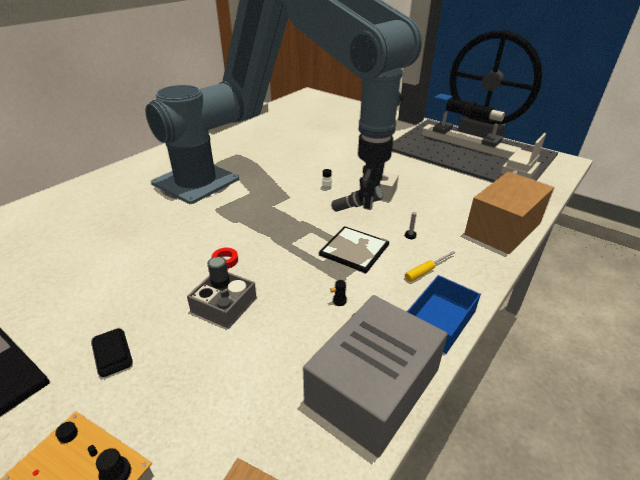

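View pics/c1t.png

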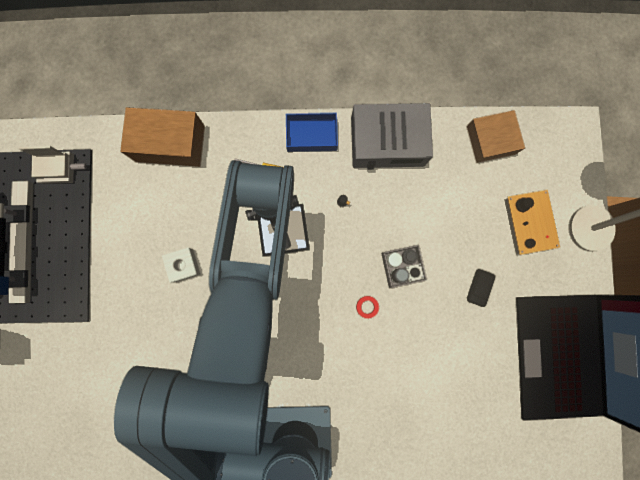

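View pics/c2.png

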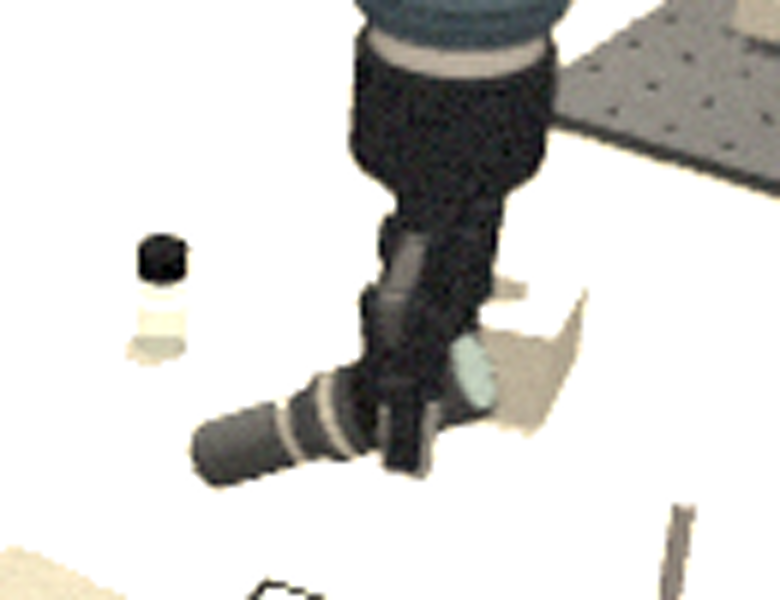

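```bash
python3 - <<'E'
from h import *
s=cam('scene')
uv=np.array([[212,455],[473,372]])/6+[300,130]-.4+[1,-1]  # +bias
o,d=ray(s,uv)
a=np.radians(106.35);n=np.array([np.cos(a),np.sin(a),0]);p=np.array([.6465,.0327,0])
P=o+d*(((p-o)@n)/(d@n))[:,None];print(P.round(4));v=P[1]-P[0]
print('len',np.linalg.norm(v),'tilt',np.degrees(np.arccos(v[2]/np.linalg.norm(v))),'mid',P.mean(0),'pad offset',(P.mean(0)[:2]-[.617,.0235]).round(4))
E
```

```text
[[0.5631 0.0082 0.1233]
 [0.6656 0.0383 0.1868]]
len 0.12422371296700599 tilt 59.26725192314757 mid [0.61433173 0.02326286 0.15508971] pad offset [-0.0027 -0.0002]
```

{"api": "arm_command", "payload": {"increments": [[0,0,0,0,0],[0,0,0,0,0],[0,0,0,0,0],[0,0,0,0,0],[0,0,0,0,0],[0,0,0,0,0],[0,0,0,0,0],[0,0,0,0,0]]}}

```text
time: 19.5
tcp_pos: [0.6463, 0.0323, 0.219]
tool_rot: [-0.0, -0.142, 0.99, -0.0]
wrist_force: [-0.2, 0.1, -1.4]
opening: 0.0367
```

```bash
python3 - <<'E'
from h import *
print(robot.state()['tcp_pos'],robot.state()['opening']);print(robot.finish_job())
E
```

```text
[0.64626182 0.03231433 0.21901009] 0.036733223898361374
the job is handed in; nothing more can be done
None
```

I packed the short lens into the free corner of the kit box. I then drew the long lens from its socket, and the job was handed in at about 19.5 s with the lens held tipped over the light pad. The hand-in gave no verdict.

- **Short lens:** it met the box floor at the expected height (about 8 N), and I let it go there. Pictures after release show it standing upright, with its top where a fully packed lens should be. Cube, jar and cap looked undisturbed.
- **Long lens:** the arm cannot tilt its tool. So I lowered the lens beside the socket block and pushed its foot against the fixed block until it turned between the pads.
- **Last check:** the camera measurement gave about 59° of tilt, the middle about 3 mm from the pad's centre, and 155 mm above the bench. The grip held steady at 36.7 mm open.
- **Disagreement:** the scene camera showed everything shifted by about 1 pixel (2 mm) against the top camera and the arm. I corrected for this. The lens also measured 124 mm long instead of 130 mm, so trust the tilt and height only to a few degrees and millimetres.

I did not measure the bystanders again. The tape, mouse and holder looked unmoved in the last pictures, and the other bystanders I could see also looked in place.

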